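# Close up the welding bench's tip drawer and clamp box

## Robot

A 6-joint arm with a two-finger parallel gripper is mounted at the origin on the work surface. World frame = base frame: x ahead of the robot, y to its left, z up, the work surface at z = 0. Lengths are in m, angles in rad, forces in N, time in s.
With the tool pointing down it reaches from about 0.375 to 0.9 m from the base axis. Payload 3.1 kg.
Tool frame: the origin (TCP) lies at the centre of the arm's flange, where the gripper is bolted on; the fingertips stand 173 mm ahead of it and the grasp point (between the pads) lies 155 mm ahead of it (tip_extent is the distance from the TCP to the fingertips, in m); z points along the fingers, y is the direction in which the jaws open and shut (so a half turn about z gives the same grasp; the last joint's range is limited). The gripper opens to 85 mm and grips with 20 to 120 N. Pads are 22 mm wide; open, the fingers measure 114 mm over their backs; the gripper's body (76 mm by 85 mm) begins 54 mm behind the grasp point. The pads swing forward as they close: fully open they stand 13 mm farther back than shut.
Start: joints at [-1.448, 0.527, 1.433, -0, 1.181, -0.178], TCP at [0.186, -0.597, 0.405] pointing down, gripper open.
Joint ranges: [-3.08, 3.08], [-0.75, 2.2], [0.22, 2.44], [-1.43, 4.57], [0, 2.65], [-2.85, 2.85]. Speed limits (rad/s): [2.79, 2.79, 3.14, 3.14, 3.14, 3.14].

## Interface

Orientations are given as a unit quaternion [x, y, z, w].
In Python, from station import sense, snapshot, sign_off, tip_extent gives the robot as it stands. The module is installed in compiled form; this text tells all that it offers.
- The arm moves only by the tool servo_tool, never from a script. Its argument "rows" is a list of rows, each a list of 3 entries, a list of its own where there are three numbers: the shift along the tool's x, y, z in mm, then the turn about the tool's z in degrees, then the opening, from -1 (shut) to 1 (fully open), so that 0 is half open. A call has 1 to 8 rows; each row is the pose to reach, as a shift and turn from the pose measured when the call began, along the tool's axes at that moment; what a row does not reach only later rows make up. A row lasts 1/10 s, in which the tool goes at most 50 mm and 8.59 degrees, less where a joint would pass 70% of its speed; a pose out of reach is approached as far as the arm can. A call with a gripper value outside its range is refused whole. The fingers move at their own pace and stop on an object; "force" is the grip in N (left out, the last holds). Time passes only in rows, so rows that repeat a pose let the fingers close. It gives the time, the measured TCP pose, the force and the opening at its end, in the units of the state.
- sense(): the state, without advancing time (a new reading comes with each control period).
- snapshot(name): name is "scene" or "top" or "wrist"; returns a dict with "image" (480x640x3 uint8, blue, green, red), "z_map" (480x640 float32, m along the optical axis (not along the pixel's ray), 0 where there is no reading), "vertical_fov" (degrees; the focal length in pixels is half the picture's height over the tangent of half this angle, whatever the lens; pixels are square), "cx", "cy" (the principal point, pixels), "k1" (the pictures are not rectified: a ray, as slopes to the right and down, at radius r is drawn at 1 + k1 r^2 times it, then the intrinsics apply), "cam_to_world" (4x4, takes a point from camera to world coordinates). Camera axes: x right, y down, z forward; pixel columns grow to the right and rows downward; lengths in m; the calibration is good to about 2 mm. A picture is of the moment at which its call begins.
- sign_off(): hands the job in, once; it reports no verdict.
The state is a dict: "t": time; "q": joint angles; "qd": joint speeds; "tau": joint torques, N m; "tcp_pos": TCP position; "tool_rot": TCP orientation; "force": force on the tool from outside, world axes, zero at the start; "ft_torque": the same for the moment, N m; "finger_gap": opening from 0.0 (shut) to 1.0 (fully open).
Only numpy, scipy, OpenCV 4.12 (cv2) and the standard library are available. Lean on these libraries where they do the work, as an engineer would, in place of code of your own. Each camera call takes 0.05 s, during which the arm holds its last target. There are 200 camera calls.

## Task

Close up the bench before welding starts: push the open drawer of the green cabinet fully home, and swing the yellow lid of the green box down until it lies flat on the box, in either order. Only push with the tips or the outside of the fingers: do not pull either of them further open, and do not pinch, hook or lift anything. Leave the hammer, the brass nozzle and the red tin where they are, and finish with the hand clear.

Things in the scene. Friction and masses are not known exactly. Their poses are not given: they have to be found in the camera images.
- drawer_cabinet: Green sheet-steel bench cabinet with one drawer, fixed to the bench. 160 mm deep (its x), 160 mm wide (its y), 85 mm high. Origin: centre of its underside, on the bench. Its x axis points from its front to its back (away from the robot, turned up to about 0.2 rad); the opening is at its x = -80 mm. The drawer slides out along its -x.
- drawer (a joint): How far the drawer stands open, m: 0 is fully home, against its stop; the other stop is at 0.110. It starts 0.04 to 0.075 open. The runners are stiff with plain friction (about 2.5 N), no spring: it stays where it is left.
- drawer_front (a point): Middle of the front face of the aluminium pull lip along the top of the drawer front: the foremost part of the drawer, at the cabinet's x = -96 mm minus the opening. The lip is 150 mm wide (cabinet's y), 63 to 77 mm above the bench, and stands 12 mm out from the green panel (156 mm wide, 6 to 82 mm above the bench). The panel's inner face is not to be touched (no pinching or hooking).
- clamp_box: Green open-topped steel box with a yellow hinged lid, fixed to the bench. 150 mm deep (its x), 160 mm wide (its y), rim 81 mm above the bench. Origin: centre of its underside, on the bench. Its x axis points from its front to its back (away from the robot, turned up to about 0.2 rad).
- lid_hinge (a point): Middle of the lid's hinge line, at the far rim of the box: at the box's x = +75 mm, y = 0, 81 mm above the bench. The hinge line runs along the box's y. Fixed to the box.
- lid (a joint): Opening angle of the lid, rad: 0 is shut, flat on the rim; at 1.57 it would stand upright; the stop is at 1.3. It starts 0.55 to 1.0 open, its free edge raised, so that its outer face looks up and away from the robot. The hinge has plain friction (0.35 N m: some 2 to 4 N at the free edge) and no spring: the lid stays at any angle.
- lid_edge (a point): Middle of the lid's free (front) edge, on its outer face, 152 mm from the hinge line. The lid is a flat yellow plate 4 mm thick, 160 mm wide (box's y), its underside through the hinge line; an aluminium strip 16 mm high hangs down along its front edge. Shut, the outer face is 85 mm above the bench. The steel-lined underside is not to be touched (no pinching or hooking).
- hammer_mid (a point): Loose hammer with a wooden handle, 260 mm long, lying on the bench between or beside the cabinet and the box with its head away from the robot; head about 30 mm high. The point is at the middle of its length, 12 mm above the bench. To be left alone.
- nozzle_mid (a point): Loose brass torch nozzle standing upright on the bench, 38 mm diameter at the foot, 62 mm high; the point is at half its height. To be left alone.
- flux_tin_mid (a point): Loose red tin, 52 mm diameter, 45 mm high, standing on the cabinet's top towards its back; the point is at half its height. To be left alone.

How it is judged:
At the end, for the whole second after the job is handed in: The drawer is within 5 mm of fully home and the lid within 0.05 rad (about 7 mm at its edge) of flat; hammer, nozzle and tin are within 30 mm of where they stood (value of joint drawer below 0.005 m and value of joint lid below 0.05 rad and distance of each of hammer_mid, nozzle_mid, flux_tin_mid from where it was at the start of the episode below 0.03 m); the robot touches nothing.
It fails at once if the drawer is pulled further out (past 90 mm) or the lid thrown further open (past 1.15 rad) (value of joint drawer above 0.09 m or value of joint lid above 1.15 rad).
It fails at once if the drawer's front or the lid is pinched or hooked (a finger presses on the inner face of the front, or on the underside of the lid) (contact force between the fingers and drawer_c6 above 1 N or contact force between the fingers and lid_c2 above 1 N).
It fails at once if the arm or the gripper's body, not the fingers, pushes the cabinet, the box, the drawer or the lid (contact force between the arm and drawer_cabinet above 5 N or contact force between the arm and clamp_box above 5 N).
It fails at once if the hammer, the nozzle or the tin is moved, tipped or lifted (more than 30 mm) (distance of any of hammer_mid, nozzle_mid, flux_tin_mid from where it was at the start of the episode above 0.03 m).
It also fails if it takes over 58 s, if anything falls off the work surface, if the arm or the gripper's body presses on something with over 40 N, if the wrist force passes 120 N, or if a joint passes its speed limit or range.

## Working session

There is one attempt and no reset: what is moved stays moved. The work goes in short steps, Python scripts to look and compute and a tool call to move; the robot and the scene stay as the last step left them, time stands still between calls to the robot, and variables do not carry over. Pictures are saved under pics/ and viewed, about 8 in all and at most 12, crops included, and the job is handed in when it is done.

Besides the shell and the picture viewer there is one more tool, called as name(argument=value, ...) on one line, values as JSON. servo_tool: Moves the arm, as the interface text tells. Its arguments: {"type":"object","properties":{"rows":{"type":"array"},"force":{"type":"number"}},"required":["rows"]}

```bash
mkdir -p pics
cat > h.py <<'E'
import numpy as np, cv2
from station import sense, snapshot, sign_off, tip_extent
def cloud(s):
    f=240/np.tan(np.radians(s["vertical_fov"])/2)
    K=np.array([[f,0,s["cx"]],[0,f,s["cy"]],[0,0,1]])
    v,u=np.mgrid[0:480,0:640]
    p=np.stack([u,v],-1).reshape(-1,1,2).astype(float)
    n=cv2.undistortPoints(p,K,np.array([s["k1"],0,0,0,0.])).reshape(480,640,2)
    z=s["z_map"][...,None]
    c=np.concatenate([n*z,z],-1)
    M=np.array(s["cam_to_world"])
    P=c@M[:3,:3].T+M[:3,3]; P[s["z_map"]==0]=np.nan
    return P
E
python3 - <<'E'
from h import *
s=snapshot("scene");t=snapshot("top")
cv2.imwrite("pics/a.png",s["image"]);cv2.imwrite("pics/b.png",t["image"])
np.savez("ab.npz",s=cloud(s),t=cloud(t),si=s["image"],ti=t["image"])
for x in (s,t): print(np.round(x["cam_to_world"],3),x["vertical_fov"],x["k1"])
print(sense())
E
```

```text
[[ 0.429  0.564 -0.705  1.38 ]
 [ 0.903 -0.261  0.341 -0.286]
 [ 0.009 -0.783 -0.622  0.789]
 [ 0.     0.     0.     1.   ]] 53.68635891155661 -0.11207594513334347
[[-0.018 -0.984  0.178  0.384]
 [-1.     0.021  0.015  0.078]
 [-0.018 -0.178 -0.984  1.189]
 [ 0.     0.     0.     1.   ]] 47.183082120396485 -0.10042513817303196
{'t': 0.1, 'q': array([-1.44751808e+00,  5.28367438e-01,  1.43377143e+00,  4.08865659e-05,
        1.18139093e+00, -1.78448167e-01]), 'qd': array([-0.00093023, -0.00336672, -0.00409933, -0.0017331 ,  0.00116063,
        0.00066069]), 'tau': array([-2.15818673e-04, -4.43303096e+01, -1.78586555e+01, -1.48922791e-04,
        3.88130662e-03, -1.24729326e-05]), 'tcp_pos': array([ 0.18575592, -0.59643633,  0.40383556]), 'tool_rot': array([ 9.88642419e-01,  1.50283831e-01,  4.56127266e-05, -9.67682767e-04]), 'force': array([ 0.41834479, -0.07602125,  0.69526702]), 'ft_torque': array([-0.00036471, -0.02056304, -0.00163322]), 'finger_gap': 0.9990710695226451}
```

View pics/a.png

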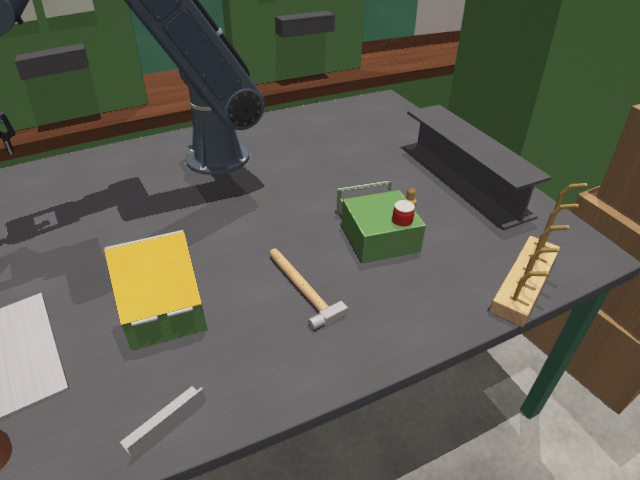

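View pics/b.png

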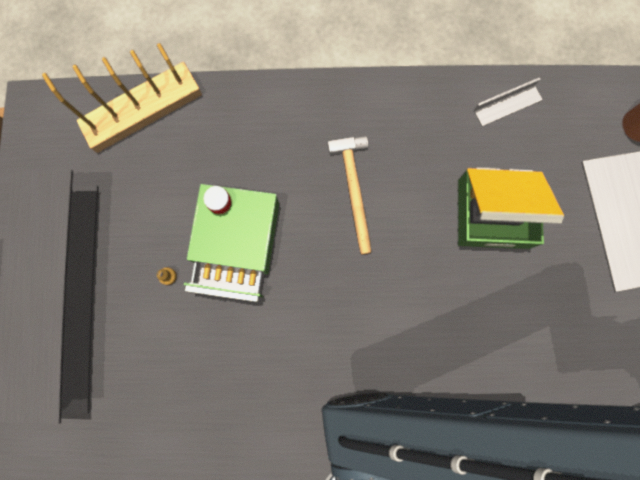

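The scene view shows the cabinet at about (382,225), the hammer at (305,290), and the box with its lid up at (155,290). In the top view (up = +x, left = +y), the cabinet is at (233,228) with the drawer lip at (222,292). The nozzle is at (166,275), the hammer at (355,195), and the yellow lid at (515,193).

Run:
```python
from h import *
d=np.load("ab.npz")
def rect(P):
    (c,sz,a)=cv2.minAreaRect(P[:,:2].astype(np.float32)*1000)
    return np.round(c,1),np.round(sz,1),round(a,1)
hs=cv2.cvtColor(d['ti'],cv2.COLOR_BGR2HSV);P=d['t'];V,U=np.mgrid[0:480,0:640]
g=(hs[...,0]>40)&(hs[...,0]<75)&(hs[...,1]>90)
def box(u0,u1,v0,v1): return (U>u0)&(U<u1)&(V>v0)&(V<v1)
m=g&box(180,285,180,305)&(abs(P[...,2]-.085)<.006)
X=P[m]; print("cab green z~85",len(X),np.nanmedian(X[:,2]),rect(X))
m2=m&(V<262); print("cab top rect",rect(P[m2]))
m=box(180,285,255,305)&(abs(P[...,2]-.072)<.018)&(hs[...,1]<60)&(hs[...,2]>150); X=P[m]; print("lip",len(X),rect(X),X.min(0),X.max(0))
m=g&box(455,560,160,255)&(abs(P[...,2]-.081)<.006); X=P[m];print("box rim",len(X),rect(X),np.median(X,0))
for n in 'st':
    h2=cv2.cvtColor(d[n+'i'],cv2.COLOR_BGR2HSV);Q=d[n]
    b=box(455,570,160,225) if n=='t' else box(100,210,225,325)
    m=b&(h2[...,0]>18)&(h2[...,0]<32)&(h2[...,1]>150)&(h2[...,2]>120)&np.isfinite(Q[...,0])
    m=cv2.erode(m.astype(np.uint8),np.ones((3,3)))>0
    X=Q[m];c=X.mean(0);w=np.linalg.svd(X-c,full_matrices=False)[2];N=w[2]*np.sign(w[2][2])
    print(n,"lid",len(X),c,"normal",N,"angle",np.arccos(N[2]),"yaw",np.arctan2(N[1],N[0]),"res",np.std((X-c)@N))
    k,_=cv2.findContours(m.astype(np.uint8),0,2);k=max(k,key=cv2.contourArea)
    q=cv2.boxPoints(cv2.minAreaRect(k)) ; a=cv2.approxPolyDP(k,8,True)[:,0]
    print([(tuple(x),np.round(Q[x[1],x[0]],3).tolist()) for x in a])
m=box(150,182,260,292)&(P[...,2]>.03)&(P[...,2]<.08);X=P[m];print("nozzle",len(X),X.mean(0),X[:,2].max())
m=box(320,375,130,260)&(P[...,2]>.008)&(P[...,2]<.05);X=P[m];print("hammer",rect(X),X.min(0),X.max(0))
m=box(195,240,180,220)&(P[...,2]>.115);X=P[m];print("tin",X.mean(0))
```

```text
cab green z~85 3250 0.08418198089327789 (array([557.8, 274.6]), array([159.5, 209.4]), 80.5)
cab top rect (array([582.1, 270. ]), array([159.7, 158.9]), 81.1)
lip 599 (array([483.6, 285.8]), array([157.5,  86.5]), 81.1) [0.43007442 0.2025964  0.054103  ] [0.51434949 0.36838856 0.08597792]
box rim 387 (array([ 611.2, -295.4]), array([161.5, 145.4]), 86.1) [ 0.54949209 -0.24000992  0.07975898]
s lid 5574 [ 0.63592226 -0.2968823   0.13628385] normal [ 0.6645315  -0.04435036  0.74594298] angle 0.7288467360812201 yaw -0.06664046924654707 res 0.0017657762748990074
[((np.int32(182), np.int32(234)), [0.589, -0.217, 0.185]), ((np.int32(106), np.int32(251)), [0.577, -0.368, 0.184]), ((np.int32(122), np.int32(322)), [0.686, -0.374, 0.091]), ((np.int32(199), np.int32(303)), [0.696, -0.223, 0.089])]
t lid 2885 [ 0.63227363 -0.29472312  0.13642573] normal [ 0.67047525 -0.04547594  0.74053688] angle 0.7369274031854101 yaw -0.06772270285953894 res 0.0012125014056655157
[((np.int32(468), np.int32(170)), [0.691, -0.222, 0.087]), ((np.int32(481), np.int32(209)), [0.589, -0.217, 0.179]), ((np.int32(560), np.int32(212)), [0.58, -0.369, 0.178]), ((np.int32(540), np.int32(173)), [0.681, -0.374, 0.089])]
nozzle 93 [0.48800358 0.41892356 0.04987395] 0.06259212129743186
hammer (array([659.6,  12.9]), array([261.4,  87.6]), 5.5) [ 0.52999128 -0.01992885  0.00876044] [0.79322326 0.06743674 0.03238293]
tin [0.63232021 0.29326061 0.12790507]
```

servo_tool(rows=[[[60, -20, -20], 7, -1], [[120, -40, -20], 14, -1], [[170, -57, -20], 21, -1], [[220, -74, -20], 21, -1], [[270, -91, -20], 21, -1], [[320, -108, -20], 21, -1], [[370, -125, -20], 21, -1], [[420, -142, -20], 21, -1]], force=40)

```text
t: 0.9
tcp_pos: [0.5089, -0.3614, 0.4238]
tool_rot: [0.999, -0.032, -0.0, -0.001]
force: [0.1, -0.3, 0.4]
finger_gap: 0.001
```

```bash
cat > w.py <<'E'
import sys
from h import *
from scipy.spatial.transform import Rotation as R
s=sense();r=R.from_quat(s['tool_rot']);p=s['tcp_pos'];te=tip_extent() if callable(tip_extent) else tip_extent
tip=p+r.as_matrix()[:,2]*te
x=r.as_matrix()[:,0];print("t",s['t'],"tip",np.round(tip*1000,1),"te",te,"yawx",np.degrees(np.arctan2(x[1],x[0])),"F",np.round(s['force'],1),"gap",s['finger_gap'])
for a in sys.argv[1:]:
    g=np.array(list(map(float,a.split(','))))/1000
    print(a,"tool shift mm",np.round(r.inv().apply(g-tip)*1000,1))
E
python3 w.py 600,-297,200 600,-297,150 600,-297,88
```

```text
t 0.9 tip [ 508.8 -361.   250.4] te 0.1734 yawx -3.713301213028271 F [ 0.1 -0.3  0.4] gap 0.0014087119645864942
600,-297,200 tool shift mm [ 86.9 -69.6  50.5]
600,-297,150 tool shift mm [ 87.  -69.5 100.5]
600,-297,88 tool shift mm [ 87.  -69.4 162.5]
```

servo_tool(rows=[[[40, -32, 10], 0, -1], [[87, -70, 20], 0, -1], [[87, -70, 40], 0, -1], [[87, -70, 55], 0, -1], [[87, -70, 70], 0, -1], [[87, -70, 85], 0, -1], [[87, -70, 100], 0, -1], [[87, -70, 110], 0, -1]])

```text
t: 1.7
tcp_pos: [0.5996, -0.2975, 0.3126]
tool_rot: [0.999, -0.033, -0.001, -0.002]
force: [0.3, 0.3, 0.7]
finger_gap: 0.001
```

```bash
python3 w.py 598,-297,85
python3 - <<'E'
from h import *
cv2.imwrite("pics/c.png",snapshot("scene")["image"])
E
```

```text
t 1.7 tip [ 599.3 -296.9  139.2] te 0.1734 yawx -3.7768129062682156 F [0.3 0.3 0.7] gap 0.001204056688995056
598,-297,85 tool shift mm [-1.2  0.3 54.2]
```

View pics/c.png

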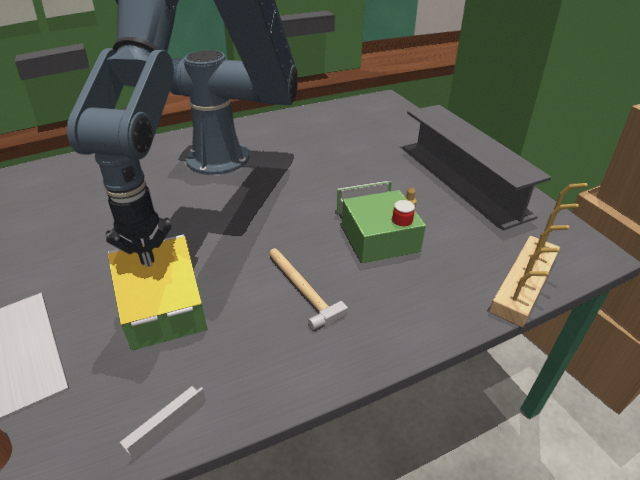

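The tips are on the lid's outer face at about (147,258). The lid is going down as planned and nothing else has moved.

servo_tool(rows=[[[-5, 0, 12], 0, -1], [[-10, 0, 24], 0, -1], [[-15, 0, 36], 0, -1], [[-20, 0, 44], 0, -1], [[-20, 0, 50], 0, -1], [[-20, 0, 54], 0, -1], [[-20, 0, 55], 0, -1], [[-20, 0, 55], 0, -1]])

```text
t: 2.55
tcp_pos: [0.5786, -0.2957, 0.2584]
tool_rot: [0.999, -0.033, -0.003, -0.002]
force: [-4.2, 2.1, 11.2]
finger_gap: -0.003
```

```bash
python3 w.py 580,-297,82
```

```text
t 2.55 tip [ 577.6 -294.9   85. ] te 0.1734 yawx -3.7463861636314655 F [-4.2  2.1 11.2] gap -0.0033939494240594397
580,-297,82 tool shift mm [2.5 1.9 3. ]
```

servo_tool(rows=[[[0, 0, 3], 0, -1], [[0, 0, 3], 0, -1], [[0, 0, 0], 0, -1], [[0, 0, -30], 0, -1], [[0, 0, -70], 0, -1], [[0, 0, -100], 0, -1], [[-40, 0, -120], 0, -1], [[-80, 0, -120], 0, -1]])

```text
t: 3.35
tcp_pos: [0.5002, -0.2916, 0.3823]
tool_rot: [0.999, -0.032, 0.001, 0.001]
force: [-0.8, -0.7, -0.1]
finger_gap: 0.0
```

```bash
python3 - <<'E'
from h import *
t=snapshot("scene");P=cloud(t);h2=cv2.cvtColor(t["image"],cv2.COLOR_BGR2HSV)
cv2.imwrite("pics/d.png",t["image"])
m=(h2[...,0]>18)&(h2[...,0]<32)&(h2[...,1]>150)&(h2[...,2]>120)&np.isfinite(P[...,0])&(P[...,2]>.07)
m[:,:80]=0;m[:,230:]=0
m=cv2.erode(m.astype(np.uint8),np.ones((3,3)))>0
X=P[m];c=np.median(X,0);X=X[abs(X[:,2]-c[2])<.02];w=np.linalg.svd(X-X.mean(0),full_matrices=False)[2];N=w[2]*np.sign(w[2][2]);print(len(X),c,N,X[:,2].min(),X[:,2].max())
x=np.array([.988,-.155]);y=np.array([.155,.988]);C=np.array([582,270.])
for k in(200,170,121,107,96): 
    print(k,C-k*x)
E
python3 w.py 385,300,210
```

```text
2482 [ 0.60521189 -0.29636689  0.08721814] [-0.00195635  0.00154653  0.99999689] 0.08249128612752898 0.0914562601039195
200 [384.4 301. ]
170 [414.04 296.35]
121 [462.452 288.755]
107 [476.284 286.585]
96 [487.152 284.88 ]
t 3.4 tip [ 491.1 -287.9  206.2] te 0.1734 yawx -3.7306940886965374 F [-6.1  2.2 -1. ] gap 0.006142848313265995
385,300,210 tool shift mm [-144.1 -579.7    1.6]
```

View pics/d.png

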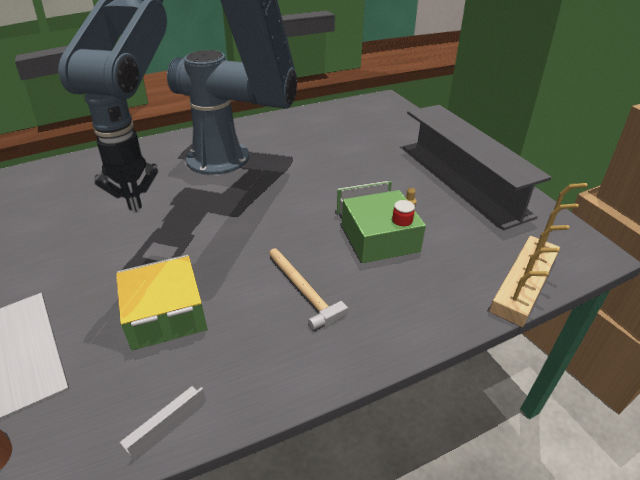

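The lid lies flat: measured tilt is 0.002 rad and its top is at 87 mm. Next is the drawer.

servo_tool(rows=[[[-10, -40, 0], 5, -1], [[-20, -85, 0], 5, -1], [[-32, -130, 0], 5, -1], [[-43, -175, 0], 5, -1], [[-54, -220, 0], 5, -1], [[-66, -265, 0], 5, -1], [[-77, -310, 0], 5, -1], [[-90, -355, 0], 5, -1]])

```text
t: 4.2
tcp_pos: [0.4265, 0.0726, 0.3831]
tool_rot: [0.997, -0.077, -0.006, -0.003]
force: [0.2, 0.3, -1.1]
finger_gap: 0.0
```

```bash
python3 w.py 385,301,200
```

```text
t 4.2 tip [424.5  73.9 209.7] te 0.1734 yawx -8.777534921728586 F [ 0.2  0.3 -1.1] gap 0.0002536627768675293
385,301,200 tool shift mm [ -73.6 -218.4   11.8]
```

servo_tool(rows=[[[-15, -45, 5], 0, -1], [[-30, -90, 8], 0, -1], [[-46, -135, 10], 0, -1], [[-62, -180, 10], 0, -1], [[-74, -218, 10], 0, -1], [[-74, -218, 10], 0, -1], [[-74, -218, 50], 0, -1], [[-74, -218, 90], 0, -1]])

```text
t: 5.0
tcp_pos: [0.3862, 0.3004, 0.2953]
tool_rot: [0.997, -0.076, -0.004, -0.004]
force: [0.9, 0.2, -0.5]
finger_gap: 0.003
```

```bash
python3 w.py 385,301,48 412,297,48 472,287,48 478,286,48
```

```text
t 5.0 tip [385. 302. 122.] te 0.1734 yawx -8.709219438079193 F [ 0.9  0.2 -0.5] gap 0.00283549355082923
385,301,48 tool shift mm [ 0.8  1.5 73.9]
412,297,48 tool shift mm [28.1  1.4 73.7]
472,287,48 tool shift mm [88.9  2.2 73.2]
478,286,48 tool shift mm [95.   2.3 73.2]
```

servo_tool(rows=[[[0, 2, 40], 0, -1], [[0, 2, 72], 0, -1], [[10, 2, 73], 0, -1], [[25, 2, 73], 0, -1], [[37, 2, 73], 0, -1], [[49, 2, 73], 0, -1], [[61, 2, 73], 0, -1], [[70, 2, 73], 0, -1]])

```text
t: 5.8
tcp_pos: [0.4555, 0.2882, 0.2228]
tool_rot: [0.997, -0.076, -0.004, -0.004]
force: [-2.5, 0.2, 1.9]
finger_gap: -0.003
```

```bash
python3 w.py 478,286,48
python3 - <<'E'
from h import *
cv2.imwrite("pics/e.png",snapshot("top")["image"])
E
```

```text
t 5.8 tip [454.4 289.8  49.4] te 0.1734 yawx -8.735755388630052 F [-2.5  0.2  1.9] gap -0.0025991564473057745
478,286,48 tool shift mm [23.9  0.2  1.2]
```

View pics/e.png

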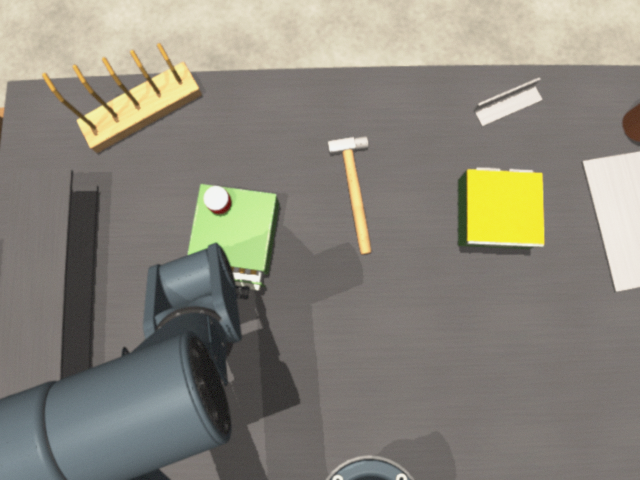

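The hand is on the lip, with a drawer gap still visible at about (248,275). The lid at (505,207) is shut. I'll keep pushing slowly.

servo_tool(rows=[[[8, 0, 0], 0, -1], [[14, 0, 0], 0, -1], [[19, 0, 0], 0, -1], [[22, 0, 0], 0, -1], [[24, 0, 0], 0, -1], [[25, 0, 0], 0, -1]])

```text
t: 6.45
tcp_pos: [0.4797, 0.2845, 0.2224]
tool_rot: [0.997, -0.077, -0.005, -0.004]
force: [-8.3, 2.9, 5.5]
finger_gap: 0.001
```

```bash
python3 w.py 478,286,48
```

```text
t 6.45 tip [478.  286.1  49.1] te 0.1734 yawx -8.779167812513506 F [-8.3  2.9  5.5] gap 0.0006758824137182822
478,286,48 tool shift mm [0.  0.1 1.1]
```

servo_tool(rows=[[[2, 0, 0], 0, -1], [[3, 0, 0], 0, -1], [[4, 0, 0], 0, -1], [[4, 0, 0], 0, -1]])

```text
t: 6.85
tcp_pos: [0.4809, 0.2845, 0.2224]
tool_rot: [0.997, -0.077, -0.009, -0.004]
force: [-9.6, 4.5, 7.7]
finger_gap: 0.001
```

```bash
python3 w.py 478,286,48
```

```text
t 6.85 tip [477.8 286.   49.1] te 0.1734 yawx -8.798233641981021 F [-9.6  4.5  7.7] gap 0.0011298444329089132
478,286,48 tool shift mm [0.2 0.  1. ]
```

The drawer has stalled against its stop, at the lip position I predicted. I'll back off, lift and check.

servo_tool(rows=[[[-20, 0, 0], 0, -1], [[-60, 0, 0], 0, -1], [[-85, 0, 0], 0, -1], [[-90, 0, -50], 0, -1], [[-90, 0, -100], 0, -1], [[-90, 45, -150], 0, -1], [[-80, 90, -160], 0, -1], [[-70, 135, -160], 0, -1]])

```text
t: 7.65
tcp_pos: [0.3947, 0.1672, 0.3854]
tool_rot: [0.997, -0.075, -0.004, -0.005]
force: [1.0, -0.3, -0.4]
finger_gap: -0.0
```

servo_tool(rows=[[[5, 45, 0], 0, -1], [[10, 90, 0], 0, -1], [[15, 135, 0], 0, -1], [[20, 180, 0], 0, -1], [[25, 225, 0], 0, -1], [[30, 260, 0], 0, -1], [[30, 260, 0], 0, -1], [[30, 260, 0], 0, -1]])

```text
t: 8.45
tcp_pos: [0.3859, -0.0954, 0.3831]
tool_rot: [0.997, -0.076, -0.003, -0.004]
force: [-1.0, 0.5, -0.4]
finger_gap: -0.001
```

```bash
python3 w.py
python3 - <<'E'
from h import *
t=snapshot("top");cv2.imwrite("pics/f.png",t["image"])
hs=cv2.cvtColor(t["image"],cv2.COLOR_BGR2HSV);P=cloud(t);V,U=np.mgrid[0:480,0:640]
def box(u0,u1,v0,v1): return (U>u0)&(U<u1)&(V>v0)&(V<v1)
def rect(P): return cv2.minAreaRect(P[:,:2].astype(np.float32)*1000)
m=(hs[...,0]>40)&(hs[...,0]<75)&(hs[...,1]>90)&box(180,285,180,305)&(abs(P[...,2]-.085)<.006);print("cab",rect(P[m]))
x=np.array([.988,-.155])
m=box(180,285,180,305)&(abs(P[...,2]-.073)<.02)
print("lip front rel",np.percentile(((P[m][:,:2]-[.582,.270])@x)*1000,[0.5,2]))
m=box(455,560,160,255)&(abs(P[...,2]-.09)<.03)&(hs[...,0]>18)&(hs[...,0]<34)&(hs[...,1]>150);X=P[m];w=np.linalg.svd(X-X.mean(0),full_matrices=False)[2];print("lid",w[2],np.median(X,0))
m=box(150,182,260,292)&(P[...,2]>.03)&(P[...,2]<.08);print("noz",P[m].mean(0))
m=box(320,375,130,260)&(P[...,2]>.008)&(P[...,2]<.05);print("ham",rect(P[m]))
m=box(195,240,180,220)&(P[...,2]>.115);print("tin",P[m].mean(0))
E
```

```text
t 8.45 tip [385.  -93.8 209.7] te 0.1734 yawx -8.74320261896295 F [-1.   0.5 -0.4] gap -0.001398646168291916
cab ((580.35205078125, 270.54400634765625), (159.80142211914062, 163.45083618164062), 81.0662841796875)
lip front rel [-95.09217737 -92.70183329]
lid [0.00330153 0.00238072 0.99999172] [ 0.61228027 -0.29375843  0.08414193]
noz [0.48788055 0.41904191 0.05027579]
ham ((659.7763061523438, 7.18505859375), (260.654052734375, 88.1826171875), 8.043096542358398)
tin [0.63221146 0.29356604 0.12778483]
```

View pics/f.png

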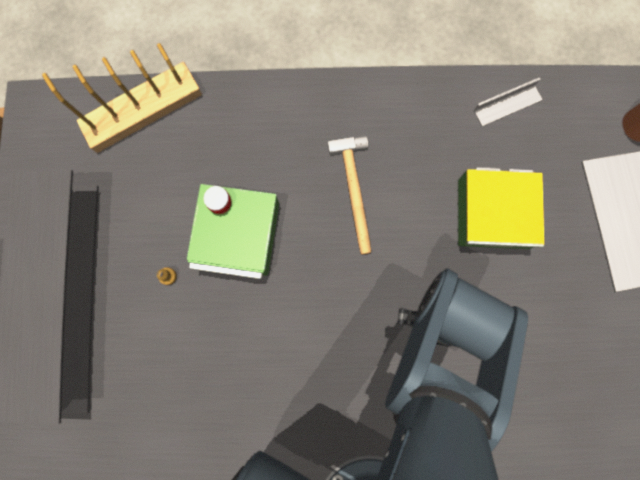

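The drawer is home: the lip at (227,270) sits against the cabinet. The lid at (505,207) is flat, the loose items are in place, and the hand is clear at about (410,318).

```bash
python3 -c "
from station import sign_off
print(sign_off())"
```

```text
the job is handed in; nothing more can be done
None
```

The drawer is pushed home and the lid is shut. I handed the job in at about 8.5 s. I used the shut fingertips for both: down on the lid's outer face first, then against the middle of the drawer's pull lip until it stalled on its stop.

Last checks from the top camera, all with the hand clear and reading about 1 N (noise level):
- **Drawer:** the lip front measures about 95 mm ahead of the cabinet centre, against 96 mm nominal for fully home.
- **Lid:** tilt is about 0.004 rad and its top is 84 mm above the bench, against 85 mm nominal when shut.
- **Nozzle and tin:** both are within 0.5 mm of where they started.
- **Hammer:** its fitted outline disagreed with the first reading, with the centre 6 mm and the angle 2.5° different. In the pictures it lies at the same pixels, and the fingers passed well in front of and above it. I put the difference down to the rectangle fit on its T shape; either way it is inside the 30 mm limit.

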